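# Hang the ribbon holder on the wrapping stand until it clicks

## Robot

A 7-joint arm with a two-finger parallel gripper is mounted at the origin on a cart in front of the work surface, level with it; the furniture and walls round the work are solid. World frame = base frame: x ahead of the robot, y to its left, z up, the work surface at z = 0. Lengths are in m, angles in degrees, forces in N, time in s.
With the tool pointing down it reaches from about 0.425 to 0.95 m from the base axis. Payload 4.7 kg.
Tool frame: the origin (TCP) lies at the very end of the fingers, on their centre line; the grasp point (between the pads) lies 19 mm behind it (ctrl.hold_point_z is the distance from the TCP to the grasp point, in m); z points along the fingers, y is the line along which they close (so a half turn about z gives the same grasp; the last joint's range is limited). The gripper opens to 87 mm and grips with 3 to 60 N. Pads are 19 mm wide; open, the fingers measure 117 mm over their backs; the gripper's body (75 mm by 190 mm) begins 51 mm behind the grasp point.
Start: joints at [-66.228, 26.849, -2.785, 87.806, 1.381, 65.374, -4.715], TCP at [0.29, 0.61, 0.223] pointing down, gripper open.
Joint ranges: [-148.3, 148.3], [-19.14, 114.17], [-79.39, 73.82], [5.75, 140.21], [-59.74, 239.74], [12.07, 113.84], [-152.46, 152.46]. Speed limits (degrees/s): [147.25, 147.25, 180, 180, 180, 180, 180].

## Interface

Orientations are given as a 3x3 rotation matrix whose columns are the frame's x, y, z axes.
In Python, from cell import ctrl gives the robot as it stands.
- The arm moves only by the tool carry_out, never from a script. Its argument "targets" is a list of rows, each an object of numbers: "dx", "dy", "dz": the shift along the tool's x, y, z in mm; "roll": the turn about the tool's z in rad; "fingers": the closure, from -1 (fully open) to 1 (shut). In form: [{"dx": .., "dy": .., "dz": .., "roll": .., "fingers": ..}, ...]. A call has 1 to 20 rows; each row is the pose to reach, as a shift and turn from the pose commanded when the call began, along the tool's axes at that moment; what a row does not reach only later rows make up. A row lasts 1/10 s, in which the tool goes at most 50 mm and 8.59 degrees, less where a joint would pass 70% of its speed; a pose out of reach is approached as far as the arm can. A call with a gripper value outside its range is refused whole. The fingers move at their own pace and stop on an object; "squeeze" is the grip in N (left out, the last holds). Time passes only in rows, so rows that repeat a pose let the fingers close. It gives the time, the measured TCP pose, the force, the opening and the grip force at its end, in the units of the state.
- ctrl.read_state(): the state, without advancing time (a new reading comes with each control period).
- ctrl.read_camera(name): name is "side" or "top" or "wrist"; returns a dict with "image" (480x640x3 uint8, blue, green, red), "depth" (480x640 float32, m along the optical axis (not along the pixel's ray), 0 where there is no reading), "fx", "fy", "cx", "cy" (pixels), "dist_coeffs" ([k1, k2, p1, p2, k3] as OpenCV has them; the pictures are not rectified), "pose" (4x4, takes a point from camera to world coordinates); the wrist camera has in their place "tool_from_camera" (4x4, takes a point from camera to tool coordinates, whose origin is the TCP and whose axes are the flange's). Camera axes: x right, y down, z forward; pixel columns grow to the right and rows downward; lengths in m; the calibration is good to about 2 mm. A picture is of the moment at which its call begins: read the wrist's pose just before it.
- ctrl.hand_in(): hands the job in; it is judged then, once.
The state is a dict: "t": time; "q": joint angles; "joint_vel": joint speeds; "joint_torque": joint torques, N m; "tool_pos": TCP position; "tool_rot": TCP orientation; "contact_force": force on the tool from outside, world axes, zero at the start; "wrist_torque": the same for the moment, N m; "opening": finger opening in m; "finger_force": force on a finger pad.
Only numpy, scipy, OpenCV 4.12 (cv2) and the standard library are available. Lean on these libraries where they do the work, as an engineer would, in place of code of your own. Each camera call takes 0.05 s, during which the arm holds its last target. There are 200 camera calls.

## Task

Hang the dark grey ribbon holder that lies on the counter on the sloping wrapping stand: put its two keyholes over the two brass studs, press it flat against the board and slide it down until it is fully home and the red sprung catch has snapped up behind its top edge. Leave the loose ribbon spools and the gift box where they are.

Things in the scene. Friction and masses are not known exactly. Their poses are not given: they have to be found in the camera images.
- holder: Ribbon holder, dark grey, loose, 0.2 to 0.4 kg: a flat plate 110 x 130 x 6 mm with two upright dark cheeks that carry a green ribbon spool. Starts lying flat, spool up. Origin: middle of the plate's underside. Axes: x along the 110 mm, towards the keyhole edge; y across, left; z out of the plate on the spool's side. Two keyholes go through the plate near its +x edge.
- holder_grip (a point): Where to grasp the holder: middle of the spool, between the cheeks, 12 mm along -x and 40 mm along z from the holder's origin, same axes. The cheeks' flat outer faces are 42 mm apart along y, 36 mm long in x and reach 60 mm above the plate's underside; the spool (62 mm across, 30 wide) reaches 71 mm.
- seat_left (a point): On the holder, at the plate's underside, x +38, y +45 mm from its origin, same axes: where the left stud's axis lies when home, 3 mm from the closed end of the keyhole's slot. The keyhole's entry hole, 15 mm square, is centred 16 mm from here along -x; a slot 9 mm wide with a bevelled mouth leads from it to here. So the holder goes on 16 mm up the slope from home and slides down.
- seat_right (a point): The same point of the right keyhole, at y -45 mm.
- stand: Fixed wrapping stand: dark steel foot 170 x 150 mm that carries a wooden board sloping at 40 degrees, 170 mm along the slope and 160 mm wide, the middle of its face 85 mm above the counter. The low edge is at the front (-x). Origin under the middle of the foot; x to the back, y left, z up.
- stud_left (a point): Foot of the left brass stud, on the board's face. Axes: x up the slope, y left, z square out of the board. The stud has a neck 6 mm thick and 8.5 mm long, then a round-topped head 12 mm across that ends 14.5 mm out from the face. When the holder is home, its axes are these axes and each seat lies on the foot of its stud.
- stud_right (a point): The same for the right stud, 90 mm from the left one along -y. The middle of the board's face lies 26 mm down the slope from the line between the studs.
- catch (a joint): Red sprung catch in the board, 34 mm wide, 12 mm along the slope, midway between the studs, its middle 25 mm up the slope from their line. 0 = fully up, 8 mm out of the board; 0.008 = pressed flush (1.5 N at first, 3.6 N when flush). The plate presses it in while the heads are in the entry holes; home, the plate clears it by 2 mm and it springs up behind the plate's top edge.
- ribbon_copper: loose spool of copper ribbon lying flat, 72 mm across, 26 mm high; origin under its middle; stays where it is
- ribbon_ivory: loose spool of ivory ribbon lying flat, 66 mm across, 24 mm high; origin under its middle; stays where it is
- gift_box: pale grey-blue gift box with a dark ribbon, 69 x 101 x 58 mm; origin under its middle; stays where it is

How it is judged:
By the outcome, as a careful person would: the job done as asked, in the order asked, and still so for the second after the job is handed in, with the robot touching nothing.
It also fails if it takes over 42 s, if anything falls off the work surface, if the arm or the gripper's body presses on something with over 40 N, if the wrist force passes 120 N, or if a joint passes its speed limit or range.

## Working session

There is one attempt and no reset: what is moved stays moved. The work goes in short steps, Python scripts to look and compute and a tool call to move; the robot and the scene stay as the last step left them, time stands still between calls to the robot, and variables do not carry over. Pictures are saved under pics/ and viewed, at most 11 in all, crops included, and the job is handed in when it is done.

Besides the shell and the picture viewer there is one more tool, called as name([rows], argument=value, ...), one row to a line, values as JSON. carry_out: Moves the arm, as the interface text tells. Its arguments: {"type":"object","properties":{"targets":{"type":"array","items":{"type":"object","properties":{"dx":{"type":"number"},"dy":{"type":"number"},"dz":{"type":"number"},"roll":{"type":"number"},"fingers":{"type":"number"}}}},"squeeze":{"type":"number"}},"required":["targets"]}

```bash
mkdir -p pics; ls
python3 - <<'E'
from cell import ctrl
import cv2,numpy as np
s=ctrl.read_state(); print(s['t'],s['tool_pos'],s['tool_rot'],s['opening'])
a=ctrl.read_camera('top');b=ctrl.read_camera('side')
np.savez('c0.npz',**{k+n:np.array(v) for n,c in(('t',a),('s',b)) for k,v in c.items()})
cv2.imwrite('pics/top.png',a['image']);cv2.imwrite('pics/side.png',b['image'])
for c in(a,b): print(c['pose'].round(3).tolist(),c['fx'],c['cx'],c['cy'],c['dist_coeffs'])
E
```

```text
pics
0.0 [0.28956596 0.60906044 0.22149672] [[-9.03137662e-01  4.29350414e-01 -7.65263495e-04]
 [ 4.29351088e-01  9.03135862e-01 -1.80522619e-03]
 [-8.39377060e-05 -1.95893447e-03 -9.99998078e-01]] 0.08710406337056432
[[0.014, -0.987, 0.162, 0.296], [-1.0, -0.014, -0.001, 0.068], [0.003, -0.162, -0.987, 1.3], [0.0, 0.0, 0.0, 1.0]] 540.6806737133453 327.6337709198071 231.86705165671825 [-0.13352206  0.          0.          0.          0.        ]
[[0.956, -0.204, 0.212, 0.281], [-0.294, -0.625, 0.723, -0.697], [-0.015, -0.753, -0.658, 0.804], [0.0, 0.0, 0.0, 1.0]] 438.9585735671319 323.1227996197648 243.19196240374816 [0.00560295 0.         0.         0.         0.        ]
```

View pics/top.png

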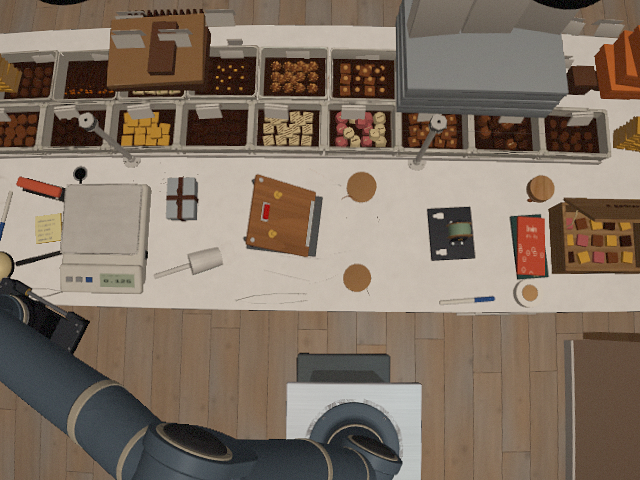

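View pics/side.png

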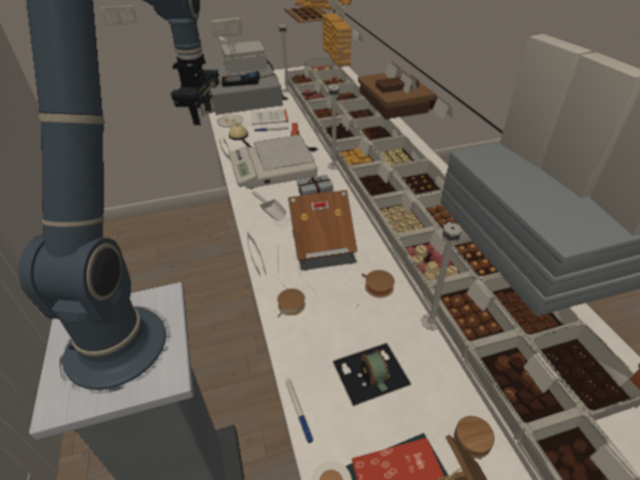

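The top view shows the holder at (451,234), keyholes on its left (world +y). The stand is at (285,217), with the catch at (266,212) and the studs near (250,195) and (271,234), so up-slope is roughly +y. The side view agrees. The tool stays vertical, so the holder has to pivot 40° in the grip when it is pressed on the board.

```bash
cat > h.py <<'E'
import cv2,numpy as np
def cloud(c,T=None):
    T=c['pose'] if T is None else T
    v,u=np.mgrid[0:480,0:640]
    K=np.array([[c['fx'],0,c['cx']],[0,c['fy'],c['cy']],[0,0,1.]])
    p=cv2.undistortPoints(np.stack([u,v],-1).reshape(-1,1,2).astype(float),K,np.array(c['dist_coeffs'],float)).reshape(480,640,2)
    d=c['depth'][...,None]
    P=np.concatenate([p*d,d],-1)
    return P@T[:3,:3].T+T[:3,3]
E
python3 - <<'E'
import numpy as np,cv2
from h import *
z=np.load('c0.npz')
for n in 'ts':
    c={k[:-1]:z[k] for k in z.files if k[-1]==n}
    W=cloud(c); im=c['image'].astype(int); hsv=cv2.cvtColor(c['image'],cv2.COLOR_BGR2HSV).astype(int)
    ok=c['depth']>0
    box=np.zeros((480,640),bool)
    if n=='t': box[165:265,240:328]=1
    else: box[185:272,285:360]=1
    # board plane: brown
    br=box&ok&(hsv[...,0]<20)&(hsv[...,1]>90)&(W[...,2]>.025)&(W[...,2]<.16)
    P=W[br]; 
    for _ in range(3):
        m=P.mean(0); nn=np.linalg.svd(P-m,full_matrices=False)[2][2]; nn*=np.sign(nn[2]); r=(P-m)@nn; P=P[abs(r)<max(.003,1.5*r.std())]
    print(n,'plane n',nn.round(3),'tilt',np.degrees(np.arccos(nn[2])),'m',m.round(4),'upyaw',np.degrees(np.arctan2(-nn[1],-nn[0])),len(P), 'ext z',P[:,2].min(),P[:,2].max())
    red=box&ok&(hsv[...,1]>170)&((hsv[...,0]<6)|(hsv[...,0]>174))&(im[...,2]>120)
    print(' red',np.argwhere(red).mean(0),W[red].mean(0).round(4),red.sum())
    ye=box&ok&(hsv[...,0]>16)&(hsv[...,0]<32)&(hsv[...,1]>110)&(im[...,2]>140)
    k,l,st,ce=cv2.connectedComponentsWithStats(ye.astype(np.uint8))
    for i in range(1,k):
        if st[i,4]>4: print(' brass',ce[i].round(1),st[i,4],W[l==i].mean(0).round(4))
    hb=np.zeros((480,640),bool)
    if n=='t': hb[195:270,420:485]=1
    else: hb[335:410,325:420]=1
    dk=hb&ok&(im.max(-1)<75)
    Q=W[dk&(W[...,2]<.02)]
    rc=cv2.minAreaRect((Q[:,:2]*1000).astype(np.float32)); print(' plate',rc,np.median(Q[:,2]),len(Q))
    sp=hb&ok&(W[...,2]>.045)&(W[...,2]<.09)
    Q=W[sp]; print(' spool',cv2.minAreaRect((Q[:,:2]*1000).astype(np.float32)),Q[:,2].max(),len(Q))
t=cv2.resize(z['imaget'][160:275,235:330],None,fx=5,fy=5,interpolation=2)
cv2.imwrite('pics/crop.png',t)
E
```

```text
t plane n [-0.068 -0.638  0.767] tilt 39.940908075426826 m [0.5301 0.1748 0.0893] upyaw 83.90184598256735 3288 ext z 0.02783114655114005 0.143143539766176
 red [211.4057971  265.97101449] [0.5339 0.2044 0.1244] 69
 brass [277.3 194.5] 49 [0.5768 0.1819 0.1074]
 brass [271.9 233.4] 51 [0.4874 0.1915 0.1074]
 plate ((510.5353088378906, -233.92901611328125), (128.1373748779297, 108.09309387207031), 4.050975322723389) 0.006182708207703946 1621
 spool ((512.3318481445312, -244.146728515625), (42.80805206298828, 59.706642150878906), 4.016030788421631) 0.07516783744655653 369
s plane n [-0.068 -0.641  0.765] tilt 40.115485830332 m [0.5326 0.1689 0.0851] upyaw 83.95445172793593 2718 ext z 0.0295530186684807 0.13926666141752053
 red [204.41666667 319.41666667] [0.5365 0.2015 0.1237] 24
 brass [337.2 212. ] 26 [0.578  0.1787 0.1055]
 brass [303.8 216.5] 30 [0.4895 0.1874 0.1055]
 plate ((513.245361328125, -236.0930938720703), (126.0507583618164, 108.0279541015625), 3.7131452560424805) 0.005403296319101525 1832
 spool ((513.9607543945312, -247.81594848632812), (43.158565521240234, 58.60597229003906), 4.444647789001465) 0.07131070944675721 506
```

View pics/crop.png

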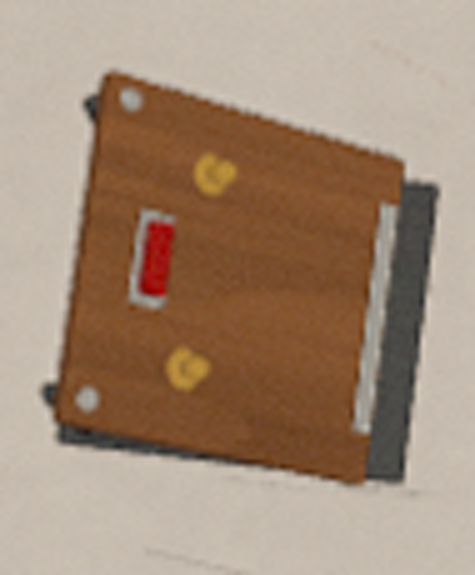

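The crop shows the catch at (155,258), the studs at (215,173) and (187,368), and a light strip along the low edge at (375,320). I'll check the strip's height and work out the approach.

```bash
cat >> h.py <<'E'
def rel(targets,s):
    R=s['tool_rot'];p=s['tool_pos']
    for x,y,z,yaw in targets: # yaw of tool y axis, deg
        d=R.T@(np.array([x,y,z])-p)*1000
        yw=np.degrees(np.arctan2(R[1,1],R[0,1]))
        r=-((yaw-yw+180)%360-180)
        print(d.round(1),'roll',round(np.radians(r),3))
E
python3 - <<'E'
from h import *
from cell import ctrl
z=np.load('c0.npz')
for n,n0,m in(('t',[-.068,-.638,.767],[.5301,.1748,.0893]),('s',[-.068,-.641,.765],[.5326,.1689,.0851])):
    c={k[:-1]:z[k] for k in z.files if k[-1]==n}
    W=cloud(c)
    H=(W-m)@np.array(n0)*1000
    up=np.array([.107*.766,.994*.766,.643]); lf=np.array([-.994,.107,0])
    S=np.stack([(W-m)@up*1000,(W-m)@lf*1000,H],-1)
    M=(abs(S[...,1])<60)&(S[...,0]<-40)&(S[...,0]>-110)&(abs(H)<30)&(W[...,2]>.015)
    for a in range(-110,-40,6):
        k=M&(S[...,0]>=a)&(S[...,0]<a+6)
        if k.any(): print(n,a,k.sum(),np.percentile(H[k],[10,50,90]).round(1))
rel([(.5,.2,.23,30),(.512,-.2,.2,4),(.512,-.246,.15,4)],ctrl.read_state())
c=ctrl.read_camera('wrist');print(c['tool_from_camera'].round(3).tolist(),c['fx'])
E
```

```text
t -110 2 [-5.2 -4.3 -3.4]
t -104 6 [-11.6 -11.   -9.5]
t -98 3 [-4.4 -3.1 -2.2]
t -92 59 [-2.4  0.4  2.4]
t -86 105 [-1.5  1.4  4.1]
t -80 106 [-1.8  0.8  3.1]
t -74 111 [-2.2 -0.   2.4]
t -68 96 [-2.6  0.1  2.7]
t -62 116 [-2.6 -0.5  2.4]
t -56 105 [-2.4  0.   2.7]
t -50 99 [-2.7 -0.1  2. ]
t -44 77 [-3.  -0.   2.3]
s -92 18 [-11.4  -4.4  -0.3]
s -86 113 [-3.7  0.5  4.5]
s -80 108 [-2.2  1.   4.1]
s -74 100 [-2.4  0.   2.2]
s -68 105 [-3.1  0.1  3.2]
s -62 103 [-2.  -0.2  2.6]
s -56 104 [-2.7  0.   2.6]
s -50 104 [-2.8  0.   2.5]
s -44 67 [-3.1 -0.4  2.9]
[-365.7 -279.2   -7.9] roll 0.603
[-548.3 -635.2   22.8] roll 1.057
[-568.  -676.7   72.8] roll 1.057
[[-0.001, -0.967, -0.255, 0.069], [1.0, -0.001, -0.001, 0.001], [0.001, -0.255, 0.967, -0.162], [0.0, 0.0, 0.0, 1.0]] 392.5453986710892
```

Run:
```python
from h import *
from cell import ctrl
rel([(.53,.14,.25,-6)],ctrl.read_state())
```

```text
[-418.5 -320.6  -27.7] roll 1.232
```

carry_out([
  {"dx": -40, "dy": -30, "dz": -28, "roll": 0.1, "fingers": -1},
  {"dx": -80, "dy": -60, "dz": -28, "roll": 0.2, "fingers": -1},
  {"dx": -120, "dy": -90, "dz": -28, "roll": 0.3, "fingers": -1},
  {"dx": -160, "dy": -120, "dz": -28, "roll": 0.4, "fingers": -1},
  {"dx": -200, "dy": -150, "dz": -28, "roll": 0.5, "fingers": -1},
  {"dx": -240, "dy": -180, "dz": -28, "roll": 0.62, "fingers": -1},
  {"dx": -280, "dy": -210, "dz": -28, "roll": 0.75, "fingers": -1},
  {"dx": -320, "dy": -240, "dz": -28, "roll": 0.87, "fingers": -1},
  {"dx": -360, "dy": -270, "dz": -28, "roll": 1.0, "fingers": -1},
  {"dx": -400, "dy": -300, "dz": -28, "roll": 1.12, "fingers": -1},
  {"dx": -418, "dy": -320, "dz": -28, "roll": 1.23, "fingers": -1},
  {"dx": -418, "dy": -320, "dz": -28, "roll": 1.23, "fingers": -1},
  {"dx": -418, "dy": -320, "dz": -28, "roll": 1.23, "fingers": -1},
])

```text
t: 1.45
tool_pos: [0.5298, 0.1408, 0.2503]
tool_rot: [[0.104, 0.995, -0.001], [0.995, -0.104, 0.0], [0.0, -0.001, -1.0]]
contact_force: [0.4, 0.3, -0.7]
opening: 0.0871
finger_force: 0.0
```

```bash
cat > look.py <<'E'
from h import *
from cell import ctrl
import sys
s=ctrl.read_state();c=ctrl.read_camera('wrist')
T=np.eye(4);T[:3,:3]=s['tool_rot'];T[:3,3]=s['tool_pos'];c['T']=T@c['tool_from_camera']
c['q']=s['q'];np.savez(sys.argv[1]+'.npz',**c);cv2.imwrite('pics/'+sys.argv[1]+'.png',c['image'])
print(s['t'],s['tool_pos'].round(4),np.degrees(np.arctan2(s['tool_rot'][1,1],s['tool_rot'][0,1])),s['contact_force'],s['opening'],s['q'])
E
python3 look.py w1
python3 - <<'E'
from h import *
from cell import ctrl
c=dict(np.load('w1.npz'));W=cloud(c,c['T']);im=c['image'].astype(int);hsv=cv2.cvtColor(c['image'],cv2.COLOR_BGR2HSV).astype(int);ok=c['depth']>0
br=ok&(hsv[...,0]<20)&(hsv[...,1]>90)&(W[...,2]>.025)&(W[...,2]<.16)
P=W[br]
for _ in range(4):
    m=P.mean(0); nn=np.linalg.svd(P-m,full_matrices=False)[2][2]; nn*=np.sign(nn[2]); r=(P-m)@nn; P=P[abs(r)<max(.003,1.5*r.std())]
print(nn.round(4),np.degrees(np.arccos(nn[2])),m.round(4),'upyaw',np.degrees(np.arctan2(-nn[1],-nn[0])))
for nm,mk in(('red',(hsv[...,1]>170)&((hsv[...,0]<6)|(hsv[...,0]>174))&(im[...,2]>120)),('brass',(hsv[...,0]>16)&(hsv[...,0]<32)&(hsv[...,1]>110)&(im[...,2]>140))):
    k,l,st,ce=cv2.connectedComponentsWithStats((mk&ok).astype(np.uint8))
    for i in range(1,k):
        if st[i,4]>60: print(nm,ce[i].round(1),st[i],W[l==i].mean(0).round(4),'h',((W[l==i].mean(0)-m)@nn).round(4))
rel([(.512,-.24,.16,4)],ctrl.read_state())
E
```

```text
1.45 [0.5298 0.1408 0.2503] -5.9548497088416195 [ 0.43118235  0.25715538 -0.72148692] 0.08707550503790581 [-37.02706019  13.7942697   21.50329361 104.27701541  -5.66275692
  62.99718848 -19.46417949]
[ 0.2455 -0.1979  0.949 ] 18.379246047894267 [0.6297 0.1832 0.0785] upyaw 141.1221919467031
red [316.6 143.1] [294 135  46  18 783] [0.5354 0.2052 0.1246] h 0.0163
brass [558.4 106.7] [546  92  27  31 575] [0.758  0.2153 0.0468] h -0.0049
brass [582.9 122.5] [574  92  31  64 700] [0.777  0.1995 0.0547] h 0.0104
brass [527.3 111. ] [515  94  28  34 596] [0.7287 0.2138 0.0466] h -0.012
brass [527.2 143.7] [515 129  27  32 560] [0.7288 0.1845 0.0468] h -0.006
brass [554.5 160.3] [ 535  128   39   65 1333] [0.752  0.1675 0.053 ] h 0.009
brass [258.5 167.6] [248 157  23  25 401] [0.4889 0.1914 0.1074] h -0.0087
brass [374.4 167.8] [363 157  23  25 410] [0.5776 0.1819 0.1075] h 0.015
brass [584.  190.2] [ 567  162   34   57 1257] [0.782  0.1369 0.0536] h 0.023
brass [524.6 179.8] [515 166  24  26 416] [0.7266 0.1512 0.0474] h 0.0006
brass [553.7 209.2] [542 195  26  28 493] [0.7566 0.1199 0.0469] h 0.0138
brass [525.8 209.9] [514 198  26  25 493] [0.7284 0.1221 0.0473] h 0.0068
brass [547.4 335.4] [533 307  20  51 286] [0.5806 0.1656 0.3405] h 0.2401
brass [ 88.2 336.3] [ 84 310  16  48 240] [0.4854 0.1755 0.3408] h 0.215
[-382.    21.4   90. ] roll -0.171
```

View pics/w1.png

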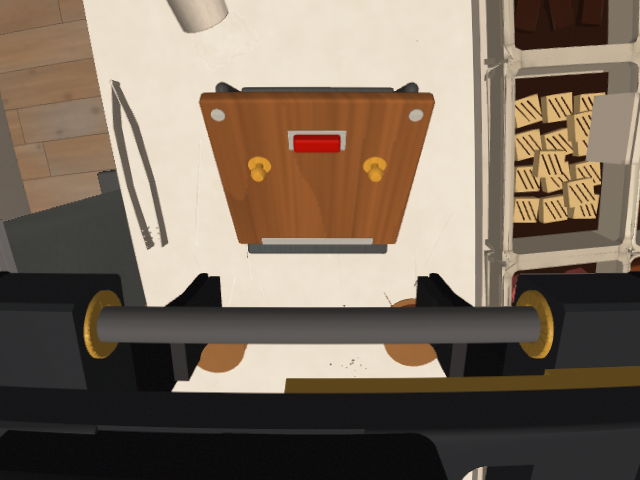

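The wrist view shows the studs at (258,168) and (374,168), the catch at (317,143), and the board clear. Next I'll go above the holder.

carry_out([
  {"dx": -48, "dy": 3, "dz": 0, "roll": -0.03, "fingers": -1},
  {"dx": -96, "dy": 6, "dz": 0, "roll": -0.06, "fingers": -1},
  {"dx": -144, "dy": 9, "dz": 10, "roll": -0.09, "fingers": -1},
  {"dx": -192, "dy": 12, "dz": 22, "roll": -0.12, "fingers": -1},
  {"dx": -238, "dy": 15, "dz": 36, "roll": -0.15, "fingers": -1},
  {"dx": -284, "dy": 17, "dz": 52, "roll": -0.17, "fingers": -1},
  {"dx": -328, "dy": 19, "dz": 70, "roll": -0.17, "fingers": -1},
  {"dx": -365, "dy": 21, "dz": 85, "roll": -0.17, "fingers": -1},
  {"dx": -382, "dy": 21, "dz": 90, "roll": -0.17, "fingers": -1},
  {"dx": -382, "dy": 21, "dz": 90, "roll": -0.17, "fingers": -1},
  {"dx": -382, "dy": 21, "dz": 90, "roll": -0.17, "fingers": -1},
])

```text
t: 2.6
tool_pos: [0.5123, -0.2388, 0.1603]
tool_rot: [[-0.07, 0.998, -0.0], [0.998, 0.07, 0.001], [0.002, -0.0, -1.0]]
contact_force: [0.7, 0.2, -0.8]
opening: 0.0872
finger_force: 0.0
```

```bash
python3 look.py w2
python3 - <<'E'
from h import *
c=dict(np.load('w1.npz'));W=cloud(c,c['T']);hsv=cv2.cvtColor(c['image'],cv2.COLOR_BGR2HSV).astype(int)
b=np.zeros((480,640),bool);b[95:240,205:430]=1
P=W[b&(c['depth']>0)&(hsv[...,0]<16)&(hsv[...,1]>90)&(W[...,2]>.025)]
for _ in range(4):
    m=P.mean(0); nn=np.linalg.svd(P-m,full_matrices=False)[2][2]; nn*=np.sign(nn[2]); r=(P-m)@nn; P=P[abs(r)<.003]
print('plane',nn.round(4),np.degrees(np.arccos(nn[2])),m.round(4),'upyaw',np.degrees(np.arctan2(-nn[1],-nn[0])))
up=np.cross(np.cross(nn,[0,0,1]),nn);up/=np.linalg.norm(up);lf=np.cross(nn,up)
for x0 in(258,374):
    bb=np.zeros_like(b);bb[150:190,x0-16:x0+16]=1
    H=(W-m)@nn;q=W[bb&(H>.0115)&(H<.02)];print('head',len(q),q.mean(0).round(4),H[bb].max(), 'mm', ((q.mean(0)-m)@up*1e3).round(1),((q.mean(0)-m)@lf*1e3).round(1),'foot',(q.mean(0)-nn*((q.mean(0)-m)@nn)).round(4))
c=dict(np.load('w2.npz'));W=cloud(c,c['T']);im=c['image']
k=(c['depth']>0)&(abs(W[...,0]-.512)<.09)&(abs(W[...,1]+.236)<.09)
for nm,kk in(('plate',k&(im.max(-1)<80)&(W[...,2]<.012)&(W[...,2]>.002)),('spool',k&(W[...,2]>.04)&(W[...,2]<.09))):
    Q=W[kk];print(nm,len(Q),cv2.minAreaRect((Q[:,:2]*1000).astype(np.float32)),np.percentile(Q[:,2],[5,50,99]))
E
```

```text
2.6 [ 0.5123 -0.2388  0.1603] 4.000421469268244 [ 0.70468547  0.19125525 -0.84208408] 0.08715648092287376 [ -1.77921215  21.84909861  28.99862675 108.22506249 -13.10939425
  53.22444445  37.39090396]
plane [-0.0684 -0.6386  0.7665] 39.958577043042666 [0.5332 0.1843 0.0981] upyaw 83.88722648684374
head 127 [0.4885 0.1861 0.1129] 0.2242067060156416 mm 7.3 44.6 foot [0.4894 0.1946 0.1027]
head 133 [0.5775 0.1768 0.1131] 0.2242067060156416 mm 7.5 -44.9 foot [0.5784 0.1853 0.1029]
plate 14890 ((510.91387939453125, -234.67942810058594), (129.25856018066406, 109.54402923583984), 3.7211575508117676) [0.00467688 0.00595022 0.00874233]
spool 3808 ((511.87890625, -245.55845642089844), (41.94020080566406, 61.29617691040039), 3.6552891731262207) [0.0460525  0.06137464 0.07090986]
```

View pics/w2.png

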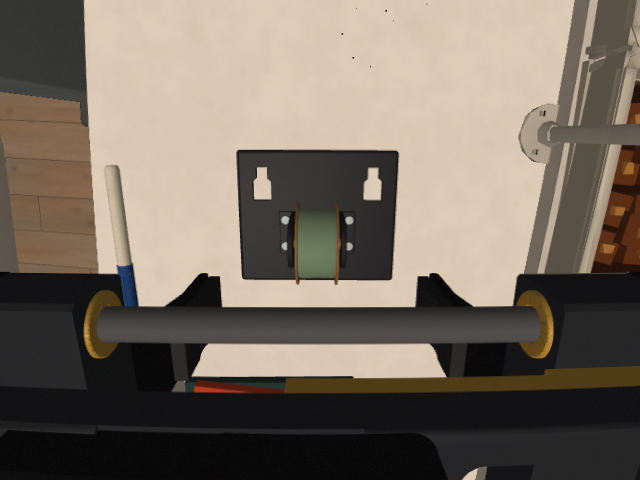

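The view shows the plate at x 238–398, y 151–279, with the keyholes at (262,185) and (373,185) and the spool at (318,243). Now I'll grasp it.

carry_out([
  {"dx": -7.5, "dy": -1.3, "dz": 40, "roll": 0.005, "fingers": -1},
  {"dx": -7.5, "dy": -1.3, "dz": 80, "roll": 0.005, "fingers": -1},
  {"dx": -7.5, "dy": -1.3, "dz": 110, "roll": 0.005, "fingers": -1},
  {"dx": -7.5, "dy": -1.3, "dz": 130, "roll": 0.005, "fingers": -1},
  {"dx": -7.5, "dy": -1.3, "dz": 139, "roll": 0.005, "fingers": -1},
  {"dx": -7.5, "dy": -1.3, "dz": 139, "roll": 0.005, "fingers": -1},
  {"dx": -7.5, "dy": -1.3, "dz": 139, "roll": 0.005, "fingers": 1},
  {"dx": -7.5, "dy": -1.3, "dz": 139, "roll": 0.005, "fingers": 1},
  {"dx": -7.5, "dy": -1.3, "dz": 139, "roll": 0.005, "fingers": 1},
  {"dx": -7.5, "dy": -1.3, "dz": 139, "roll": 0.005, "fingers": 1},
  {"dx": -7.5, "dy": -1.3, "dz": 139, "roll": 0.005, "fingers": 1},
  {"dx": -7.5, "dy": -1.3, "dz": 139, "roll": 0.005, "fingers": 1},
  {"dx": -7.5, "dy": -1.3, "dz": 139, "roll": 0.005, "fingers": 1},
], squeeze=20)

```text
t: 3.95
tool_pos: [0.5109, -0.2486, 0.0216]
tool_rot: [[-0.062, 0.998, 0.0], [0.998, 0.062, -0.0], [-0.0, 0.0, -1.0]]
contact_force: [0.3, 1.4, 0.6]
opening: 0.0416
finger_force: 20.0
```

carry_out([
  {"dx": 0, "dy": 0, "dz": -15, "roll": 0, "fingers": 1},
  {"dx": 0, "dy": 0, "dz": -40, "roll": 0, "fingers": 1},
  {"dx": 5, "dy": 1, "dz": -75, "roll": 0, "fingers": 1},
  {"dx": 25, "dy": 3, "dz": -105, "roll": 0.01, "fingers": 1},
  {"dx": 60, "dy": 6, "dz": -114, "roll": 0.03, "fingers": 1},
  {"dx": 100, "dy": 10, "dz": -114, "roll": 0.05, "fingers": 1},
  {"dx": 140, "dy": 14, "dz": -114, "roll": 0.07, "fingers": 1},
  {"dx": 180, "dy": 18, "dz": -114, "roll": 0.09, "fingers": 1},
  {"dx": 220, "dy": 22, "dz": -114, "roll": 0.11, "fingers": 1},
  {"dx": 260, "dy": 26, "dz": -114, "roll": 0.13, "fingers": 1},
  {"dx": 295, "dy": 30, "dz": -114, "roll": 0.15, "fingers": 1},
  {"dx": 325, "dy": 33, "dz": -114, "roll": 0.168, "fingers": 1},
  {"dx": 345, "dy": 36, "dz": -114, "roll": 0.168, "fingers": 1},
  {"dx": 356, "dy": 37, "dz": -114, "roll": 0.168, "fingers": 1},
  {"dx": 358, "dy": 37, "dz": -114, "roll": 0.168, "fingers": 1},
  {"dx": 358, "dy": 37, "dz": -114, "roll": 0.168, "fingers": 1},
])

```text
t: 5.55
tool_pos: [0.5252, 0.11, 0.1357]
tool_rot: [[0.107, 0.994, -0.0], [0.994, -0.107, -0.001], [-0.001, -0.0, -1.0]]
contact_force: [0.0, -0.6, -2.3]
opening: 0.0419
finger_force: 20.0
```

```bash
python3 look.py w3
cat > pl.py <<'E'
# holder pose from wrist cloud: plate plane tilt in stand frame, edge line, keyholes
from h import *
import sys
n=np.array([-.0684,-.6386,.7665]);up=np.array([.0816,.7621,.6424]);lf=np.cross(n,up);F=np.array([.534,.190,.103])
c=dict(np.load(sys.argv[1]+'.npz'));W=cloud(c,c['T']);im=c['image'].astype(int)
S=(W-F)@np.stack([up,lf,n],1)*1000
k=(c['depth']>0)&(im.max(-1)<75)&(abs(S[...,1])<75)&(S[...,0]>-140)&(S[...,0]<60)&(S[...,2]>2)&(S[...,2]<110)
v,u=np.mgrid[0:480,0:640];k&=(v<265)
k&=abs(S[...,1])>26
P=S[k]
r=np.random.default_rng(0);best=None
for _ in range(300):
    a=P[r.choice(len(P),3,False)];N=np.cross(a[1]-a[0],a[2]-a[0]);N/=np.linalg.norm(N)+1e-9
    i=abs((P-a[0])@N)<1.5
    if best is None or i.sum()>best.sum():best=i
Q=P[best];m=Q.mean(0);N=np.linalg.svd(Q-m,full_matrices=False)[2][2];N*=np.sign(N[2])
print('plate normal in stand axes',N.round(3),'pitch short of flat deg',np.degrees(np.arctan2(N[0],N[2])).round(1),len(Q))
print('plate ext up',np.percentile(Q[:,0],[.5,99.5]).round(1),'lf',np.percentile(Q[:,1],[.5,99.5]).round(1),'h at top edge',Q[Q[:,0]>np.percentile(Q[:,0],95)][:,2].mean().round(1),'h mean',m[2].round(1))
e=[Q[(abs(Q[:,1]-y)<4)][:,0].max() for y in(-58,-35,35,58)];print('edge up at y',np.round(e,1))
E
python3 pl.py w3
```

```text
5.55 [0.5252 0.11   0.1357] -6.121315396439059 [ 2.13589853e-03 -5.90528784e-01 -2.25128020e+00] 0.0418791520929357 [-37.94127913  20.85950334  27.12674237 113.16982621 -12.42134181
  48.79492857 -10.22077131]
plate normal in stand axes [ 0.645 -0.     0.764] pitch short of flat deg 40.2 13947
plate ext up [-42.8   1.5] lf [-63.5  63.9] h at top edge 20.9 h mean 37.5
edge up at y [1.8 1.7 2.  2.2]
```

View pics/w3.png

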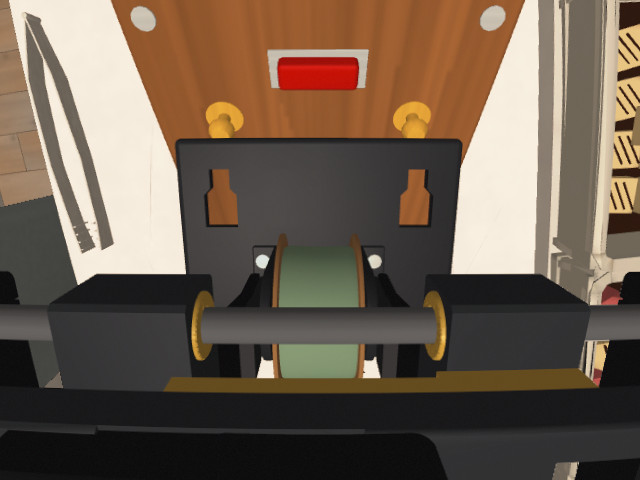

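The holder is level in the grip and centred on the board, with its top edge at (320,142) just below the studs. I'll press it on the lower board so it pivots to 40°.

carry_out([
  {"dx": 0, "dy": 0, "dz": 10, "roll": 0, "fingers": 1},
  {"dx": 0, "dy": 0, "dz": 18, "roll": 0, "fingers": 1},
  {"dx": -2, "dy": 0, "dz": 24, "roll": 0, "fingers": 1},
  {"dx": -4, "dy": 0, "dz": 29, "roll": 0, "fingers": 1},
  {"dx": -6, "dy": 0, "dz": 33.3, "roll": 0, "fingers": 1},
  {"dx": -8, "dy": 0, "dz": 40, "roll": 0, "fingers": 1},
  {"dx": -9.7, "dy": 0, "dz": 46.7, "roll": 0, "fingers": 1},
  {"dx": -10.5, "dy": 0, "dz": 53.5, "roll": 0, "fingers": 1},
  {"dx": -11, "dy": 0, "dz": 60.6, "roll": 0, "fingers": 1},
  {"dx": -10.7, "dy": 0, "dz": 67.6, "roll": 0, "fingers": 1},
  {"dx": -10, "dy": 0, "dz": 73, "roll": 0, "fingers": 1},
  {"dx": -10, "dy": 0, "dz": 74.6, "roll": 0, "fingers": 1},
  {"dx": -10, "dy": 0, "dz": 74.6, "roll": 0, "fingers": 1},
])

```text
t: 6.9
tool_pos: [0.5244, 0.1013, 0.0606]
tool_rot: [[0.106, 0.994, -0.0], [0.994, -0.106, -0.0], [-0.0, -0.0, -1.0]]
contact_force: [-0.4, -0.3, -2.9]
opening: 0.0418
finger_force: 20.0
```

```bash
python3 look.py w4;python3 pl.py w4
```

```text
6.9 [0.5244 0.1013 0.0606] -6.061664861803467 [-0.43691341 -0.29881869 -2.88628615] 0.04179833982436731 [-34.2505107   26.99945629  24.13393577 116.558573   -16.87736315
  39.74856849  -5.41807455]
plate normal in stand axes [ 0.023 -0.     1.   ] pitch short of flat deg 1.3 21439
plate ext up [-95.6 -20.7] lf [-63.3  63.5] h at top edge 4.7 h mean 6.3
edge up at y [-20.3 -20.3 -19.8 -19.9]
```

View pics/w4.png

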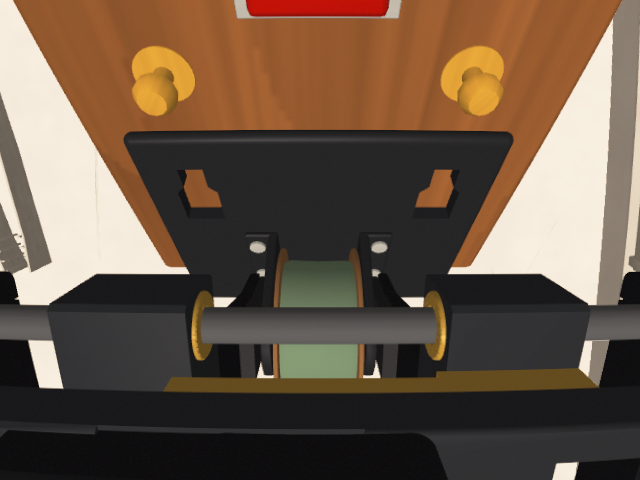

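The holder now lies almost flat on the board (1.3° short), just below the studs at (157,97) and (480,97). I'll refine the studs' position relative to the plate from this same view.

Run:
```python
from h import *
n=np.array([-.0684,-.6386,.7665]);up=np.array([.0816,.7621,.6424]);lf=np.cross(n,up);F=np.array([.534,.190,.103])
c=dict(np.load('w4.npz'));W=cloud(c,c['T']);hsv=cv2.cvtColor(c['image'],cv2.COLOR_BGR2HSV).astype(int);im=c['image'].astype(int)
S=(W-F)@np.stack([up,lf,n],1)*1000
k=(hsv[...,0]>14)&(hsv[...,0]<32)&(hsv[...,1]>150)&(im[...,2]>130)&(c['depth']>0)
b=np.zeros_like(k);b[40:125,:]=1
for sg in(1,-1):
    q=S[k&b&(S[...,1]*sg>25)&(abs(S[...,0])<20)];
    for lo,hi in((-3,3),(6.5,11),(11,16)):
        p=q[(q[:,2]>lo)&(q[:,2]<hi)];print(sg,lo,len(p),p.min(0).round(1),p.max(0).round(1),p.mean(0).round(1))
w=S[(hsv[...,0]<14)&(hsv[...,1]>90)&(abs(S[...,1])<35)&(S[...,0]>-12)&(S[...,0]<12)&(abs(S[...,2])<5)];print('board h',w[:,2].mean(),len(w))
# keyhole entry: board-coloured pixels inside plate
for sg in(1,-1):
    q=S[(abs(S[...,1]*sg-45)<12)&(S[...,0]<-24)&(S[...,0]>-70)&(S[...,2]<2.5)&(c['depth']>0)&(S[...,2]>-6)];print('hole',len(q),np.percentile(q,[2,98],axis=0).round(1).tolist())
```

```text
1 -3 1869 [-17.4  35.8  -1.9] [ 7.6 57.5  3. ] [ 0.4 44.   0.5]
1 6.5 261 [-2.4 39.2  7.2] [ 4.6 51.  11. ] [ 2.3 43.1  9.7]
1 11 1193 [-7.5 39.1 11. ] [ 5.  51.1 15.5] [-0.3 44.5 13.3]
-1 -3 1885 [-17.1 -56.9  -1.5] [  7.7 -35.3   3. ] [  0.4 -43.4   0.5]
-1 6.5 297 [ -7.7 -50.1   7.1] [  4.7 -38.4  11. ] [  1.8 -42.2   9.7]
-1 11 1237 [ -7.5 -50.4  11. ] [  4.4 -38.2  15.7] [ -0.4 -43.8  13.2]
board h -0.08412652856265465 18741
hole 1119 [[-62.2, 40.5, -0.9], [-41.1, 52.7, 2.2]]
hole 1133 [[-62.3, -52.7, -1.0], [-41.3, -40.2, 2.2]]
```

carry_out([
  {"dx": -5, "dy": 0, "dz": -6, "roll": 0, "fingers": 1},
  {"dx": -14, "dy": 0, "dz": -17, "roll": 0, "fingers": 1},
  {"dx": -14, "dy": 0, "dz": -18, "roll": 0, "fingers": 1},
  {"dx": -1, "dy": -0.3, "dz": -29, "roll": 0, "fingers": 1},
  {"dx": 12, "dy": -0.3, "dz": -40, "roll": 0, "fingers": 1},
  {"dx": 22, "dy": -0.3, "dz": -48, "roll": 0, "fingers": 1},
  {"dx": 25.5, "dy": -0.3, "dz": -50, "roll": 0, "fingers": 1},
  {"dx": 25.5, "dy": -0.3, "dz": -50, "roll": 0, "fingers": 1},
  {"dx": 25.5, "dy": -0.3, "dz": -50, "roll": 0, "fingers": 1},
])

```text
t: 7.85
tool_pos: [0.5263, 0.1258, 0.1105]
tool_rot: [[0.106, 0.994, -0.001], [0.994, -0.106, -0.001], [-0.001, -0.001, -1.0]]
contact_force: [-0.3, 0.2, -2.8]
opening: 0.0418
finger_force: 20.0
```

```bash
python3 look.py w5;sed -i 's/<60)&(S/<80)\&(S/' pl.py; python3 pl.py w5
python3 - <<'E'
from h import *
n=np.array([-.0684,-.6386,.7665]);up=np.array([.0816,.7621,.6424]);lf=np.cross(n,up);F=np.array([.534,.190,.103])
c=dict(np.load('w5.npz'));W=cloud(c,c['T']);hsv=cv2.cvtColor(c['image'],cv2.COLOR_BGR2HSV).astype(int);im=c['image'].astype(int)
S=(W-F)@np.stack([up,lf,n],1)*1000
k=(hsv[...,0]>14)&(hsv[...,0]<32)&(hsv[...,1]>150)&(im[...,2]>130)&(c['depth']>0)
for sg in(1,-1):
    p=S[k&(abs(S[...,1]*sg-45)<14)&(abs(S[...,0])<20)&(S[...,2]>5)&(S[...,2]<17)];print(sg,len(p),p.min(0).round(1),p.max(0).round(1)) if len(p) else print(sg,0)
E
```

```text
7.85 [0.5263 0.1258 0.1105] -6.1034443933251445 [-0.28652477  0.24244151 -2.76509081] 0.041833411303944204 [-38.42536977  23.28085203  26.10816418 113.72337195 -13.94500058
  46.07603229 -10.50779977]
plate normal in stand axes [ 0.023 -0.     1.   ] pitch short of flat deg 1.3 21379
plate ext up [-44.7  30.2] lf [-62.5  64. ] h at top edge 27.1 h mean 28.6
edge up at y [30.8 30.7 30.6 30.9]
1 63 [-4.3 47.2 11.3] [ 1.7 51.  15. ]
-1 93 [ -5.7 -50.4  11.6] [  2.3 -45.5  15.5]
```

View pics/w5.png

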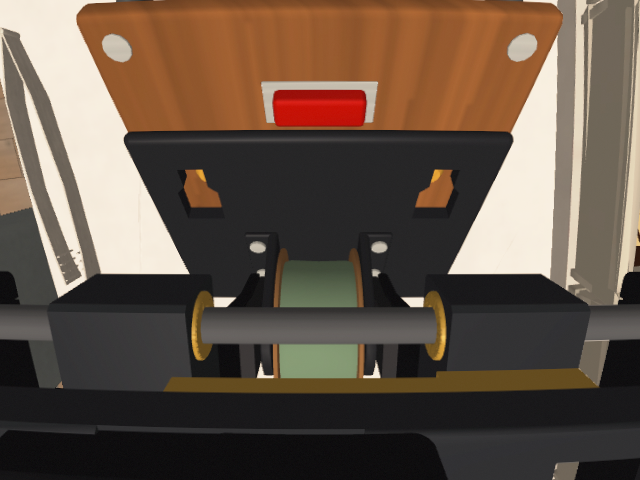

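The studs show through the slots at (200,175) and (437,175), in line with the holes. I'll move 0.8 mm further up, then press in partway.

carry_out([
  {"dx": 0.6, "dy": 0, "dz": -0.5, "roll": 0, "fingers": 1},
  {"dx": 3.2, "dy": 0, "dz": 2.6, "roll": 0, "fingers": 1},
  {"dx": 5.7, "dy": 0, "dz": 5.6, "roll": 0, "fingers": 1},
  {"dx": 7.7, "dy": 0, "dz": 7.9, "roll": 0, "fingers": 1},
  {"dx": 9.6, "dy": 0, "dz": 10.2, "roll": 0, "fingers": 1},
  {"dx": 9.6, "dy": 0, "dz": 10.2, "roll": 0, "fingers": 1},
])

```text
t: 8.5
tool_pos: [0.5277, 0.1362, 0.1004]
tool_rot: [[0.105, 0.994, -0.001], [0.994, -0.105, -0.0], [-0.0, -0.0, -1.0]]
contact_force: [0.3, -0.5, -1.2]
opening: 0.0417
finger_force: 20.0
```

```bash
python3 look.py w6; python3 pl.py w6; python3 -c "
import cv2;a=cv2.imread('pics/w6.png');cv2.imwrite('pics/w6c.png',cv2.resize(a[60:300,110:530],None,fx=1.9,fy=1.9))"
```

```text
8.5 [0.5277 0.1362 0.1004] -6.04696852397388 [ 0.26330567 -0.50687573 -1.16356653] 0.0417298352546443 [-38.86379608  24.40655004  25.56236896 113.66257061 -14.58205333
  45.04783023 -10.95370008]
plate normal in stand axes [ 0.022 -0.     1.   ] pitch short of flat deg 1.2 21463
plate ext up [-43.1  31.8] lf [-62.8  64. ] h at top edge 12.7 h mean 14.2
edge up at y [32.2 32.4 32.3 32.4]
```

View pics/w6c.png

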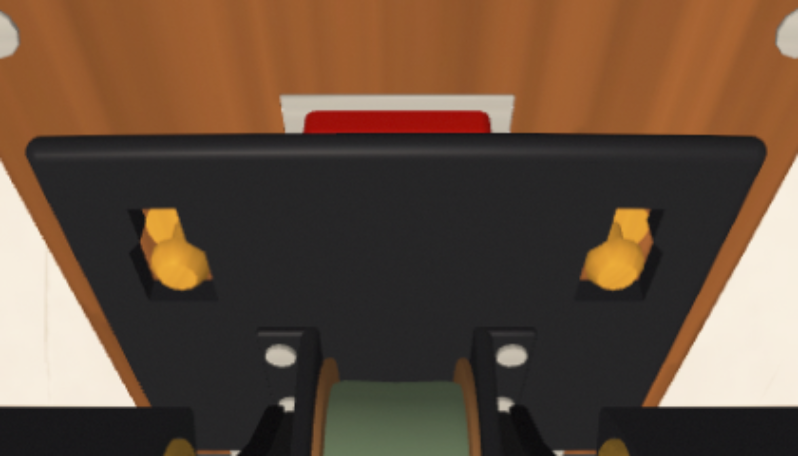

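Both heads, at (178,263) and (613,263) in the crop, are in the entry holes and there is no load. I'll press it flat.

carry_out([
  {"dx": 1.9, "dy": 0, "dz": 2.3, "roll": 0, "fingers": 1},
  {"dx": 3.9, "dy": 0, "dz": 4.6, "roll": 0, "fingers": 1},
  {"dx": 5.1, "dy": 0, "dz": 6.1, "roll": 0, "fingers": 1},
  {"dx": 6.1, "dy": 0, "dz": 7.3, "roll": 0, "fingers": 1},
  {"dx": 6.1, "dy": 0, "dz": 7.3, "roll": 0, "fingers": 1},
])

```text
t: 9.05
tool_pos: [0.5286, 0.1415, 0.0934]
tool_rot: [[0.106, 0.994, 0.0], [0.994, -0.106, -0.001], [-0.001, 0.0, -1.0]]
contact_force: [-0.1, -2.8, -1.1]
opening: 0.042
finger_force: 20.0
```

```bash
python3 look.py w7; python3 pl.py w7
```

```text
9.05 [0.5286 0.1415 0.0934] -6.100404717079843 [-0.090473   -2.83266093 -1.08883279] 0.04200457300870635 [-39.06359654  25.1550667   25.26073161 113.67378961 -14.99611024
  44.31726829 -11.18461013]
plate normal in stand axes [0.008 0.    1.   ] pitch short of flat deg 0.5 20594
plate ext up [-43.7  31.7] lf [-63.2  63.7] h at top edge 4.9 h mean 5.9
edge up at y [32.1 32.1 32.3 32.6]
```

carry_out([
  {"dx": 0.6, "dy": 0, "dz": 0.8, "roll": 0, "fingers": 1},
  {"dx": -1.3, "dy": 0, "dz": 2.6, "roll": 0, "fingers": 1},
  {"dx": -3.3, "dy": 0, "dz": 4.2, "roll": 0, "fingers": 1},
  {"dx": -5.3, "dy": 0, "dz": 5.9, "roll": 0, "fingers": 1},
  {"dx": -7.3, "dy": 0, "dz": 7.5, "roll": 0, "fingers": 1},
  {"dx": -9.3, "dy": 0, "dz": 9.2, "roll": 0, "fingers": 1},
  {"dx": -11.3, "dy": 0, "dz": 10.8, "roll": 0, "fingers": 1},
  {"dx": -12.3, "dy": 0, "dz": 11.7, "roll": 0, "fingers": 1},
  {"dx": -12.3, "dy": 0, "dz": 11.7, "roll": 0, "fingers": 1},
])

```text
t: 10.0
tool_pos: [0.5287, 0.1298, 0.0831]
tool_rot: [[0.106, 0.994, 0.003], [0.994, -0.106, 0.001], [0.001, 0.003, -1.0]]
contact_force: [0.4, -3.2, 5.5]
opening: 0.0416
finger_force: 20.0
```

```bash
python3 look.py w8; python3 pl.py w8; python3 -c "
import cv2;a=cv2.imread('pics/w8.png');cv2.imwrite('pics/w8c.png',cv2.resize(a[20:300,110:530],None,fx=1.9,fy=1.9))"
```

```text
10.0 [0.5287 0.1298 0.0831] -6.071242700276918 [ 0.38958178 -3.17978513  5.5284455 ] 0.041556885189010316 [-37.59194709  25.71515545  24.88733787 114.56101587 -15.61477416
  42.73668401  -9.41137543]
plate normal in stand axes [0.003 0.    1.   ] pitch short of flat deg 0.2 20841
plate ext up [-59.1  16.2] lf [-64.3  62.4] h at top edge 4.9 h mean 5.8
edge up at y [17.  17.1 16.8 16.8]
```

View pics/w8c.png

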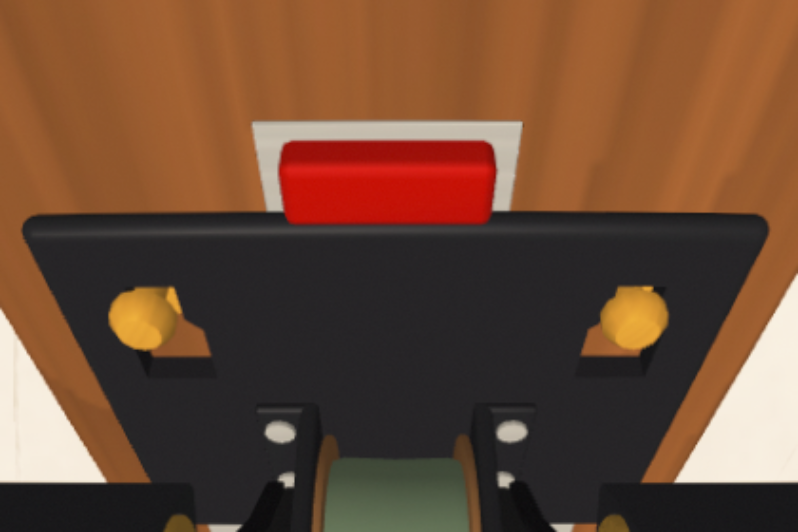

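The heads now sit over the slots, and the catch's red front is visible at (388,180). I'll push another 2 mm down and measure the catch height.

carry_out([
  {"dx": -0.8, "dy": 0, "dz": 0.7, "roll": 0, "fingers": 1},
  {"dx": -1.9, "dy": 0, "dz": 1.6, "roll": 0, "fingers": 1},
  {"dx": -1.9, "dy": 0, "dz": 1.6, "roll": 0, "fingers": 1},
])

```text
t: 10.35
tool_pos: [0.5287, 0.1288, 0.0823]
tool_rot: [[0.105, 0.994, 0.003], [0.994, -0.105, 0.002], [0.003, 0.003, -1.0]]
contact_force: [-0.3, -2.1, 12.7]
opening: 0.0423
finger_force: 20.0
```

```bash
python3 look.py w9; python3 pl.py w9
cat > cat.py <<'E'
from h import *
import sys
n=np.array([-.0684,-.6386,.7665]);up=np.array([.0816,.7621,.6424]);lf=np.cross(n,up);F=np.array([.534,.190,.103])
for f in sys.argv[1:]:
    c=dict(np.load(f+'.npz'));W=cloud(c,c['T']);hsv=cv2.cvtColor(c['image'],cv2.COLOR_BGR2HSV).astype(int)
    S=(W-F)@np.stack([up,lf,n],1)*1000
    k=(hsv[...,1]>170)&((hsv[...,0]<6)|(hsv[...,0]>174))&(c['image'][...,2]>90)&(c['depth']>0)&(abs(S[...,1])<25)&(abs(S[...,0]-25)<15)
    p=S[k];print(f,len(p),'catch lo/hi',np.percentile(p,[2,50,98],axis=0).round(1).tolist())
E
python3 cat.py w3 w8 w9
```

```text
10.35 [0.5287 0.1288 0.0823] -6.044883508960586 [-0.32003221 -2.10476103 12.69826947] 0.042264390946250785 [-37.39236353  25.75146227  24.80761182 114.64430815 -15.74019959
  42.58139508  -9.14964687]
plate normal in stand axes [0.004 0.    1.   ] pitch short of flat deg 0.2 20829
plate ext up [-60.4  15. ] lf [-64.5  62.3] h at top edge 4.8 h mean 5.8
edge up at y [15.8 15.5 15.9 15.7]
w3 2588 catch lo/hi [[18.3, -15.5, 1.1], [25.8, 0.1, 7.5], [29.4, 16.0, 9.0]]
w8 4841 catch lo/hi [[18.4, -15.5, 1.2], [26.5, 0.2, 7.5], [29.6, 16.1, 8.9]]
w9 4989 catch lo/hi [[18.2, -15.5, 1.1], [26.4, 0.3, 7.5], [29.6, 16.1, 8.9]]
```

The plate is home: its edge is at the expected position, it stops with 12 N, and the catch is fully up. I'll ease off, release and retreat.

carry_out([
  {"dx": 0.8, "dy": 0, "dz": -1.5, "roll": 0, "fingers": 1},
  {"dx": 0.8, "dy": 0, "dz": -1.5, "roll": 0, "fingers": -1},
  {"dx": 0.8, "dy": 0, "dz": -1.5, "roll": 0, "fingers": -1},
  {"dx": 0.8, "dy": 0, "dz": -1.5, "roll": 0, "fingers": -1},
  {"dx": 0.8, "dy": 0, "dz": -1.5, "roll": 0, "fingers": -1},
  {"dx": 0.8, "dy": 0, "dz": -1.5, "roll": 0, "fingers": -1},
  {"dx": 0.8, "dy": 0, "dz": -15, "roll": 0, "fingers": -1},
  {"dx": 0.8, "dy": 0, "dz": -50, "roll": 0, "fingers": -1},
  {"dx": 0.8, "dy": 0, "dz": -90, "roll": 0, "fingers": -1},
  {"dx": 0.8, "dy": 0, "dz": -130, "roll": 0, "fingers": -1},
  {"dx": 0.8, "dy": 0, "dz": -150, "roll": 0, "fingers": -1},
  {"dx": 0.8, "dy": 0, "dz": -150, "roll": 0, "fingers": -1},
  {"dx": 0.8, "dy": 0, "dz": -150, "roll": 0, "fingers": -1},
])

```text
t: 11.7
tool_pos: [0.5269, 0.1288, 0.2306]
tool_rot: [[0.106, 0.994, 0.001], [0.994, -0.106, 0.001], [0.001, 0.001, -1.0]]
contact_force: [0.1, 0.5, -1.0]
opening: 0.0873
finger_force: 0.0
```

```bash
python3 look.py w10; python3 pl.py w10; python3 cat.py w10
```

```text
11.7 [0.5269 0.1288 0.2306] -6.076522114837285 [ 0.09677919  0.47333028 -0.99602327] 0.08734836540542451 [-42.13631491  14.7902314   29.1827315  106.79777933  -8.26957872
  60.43373914 -15.74826345]
plate normal in stand axes [-0.001 -0.     1.   ] pitch short of flat deg -0.1 7786
plate ext up [-92.1  14.7] lf [-64.4  63.1] h at top edge 5.4 h mean 5.9
edge up at y [15.9 15.3 15.2 15.4]
w10 988 catch lo/hi [[17.8, -15.4, 1.7], [26.2, 0.6, 7.7], [29.6, 16.0, 9.1]]
```

View pics/w10.png

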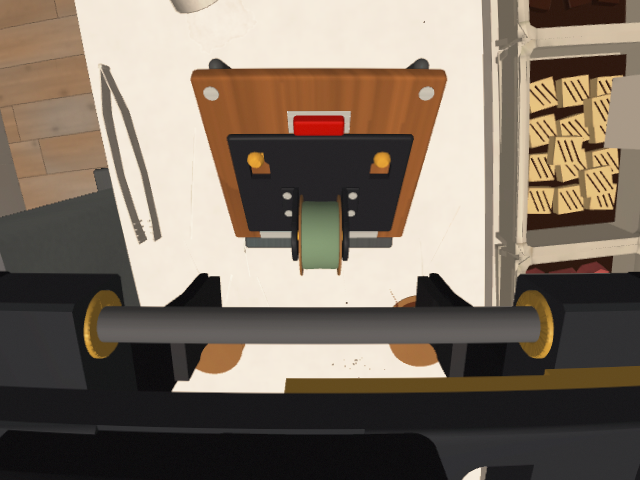

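The holder hangs flat on both studs at (256,160) and (382,160). The catch is up behind its top edge at (319,125), and the gripper is clear.

```bash
python3 -c "
from cell import ctrl
print(ctrl.hand_in())"
```

```text
the job is handed in; nothing more can be done
None
```

The ribbon holder hangs flat and fully home on both studs, with the red catch up behind its top edge; I left the loose ribbon spools and gift box alone, and the job was handed in at about 12 s of the 42 s allowed.

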